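# Put the jigger away in the push-latch drawer

### The job

Put the steel jigger away in the little wooden bar caddy: press the caddy's drawer front in once so that its push-push latch frees the drawer and it springs out, stand the jigger upright in the drawer, then push the drawer back in until the latch catches again and it stays shut. Press gently, only until you feel the springy stop at the end of the latch's travel (no harder than 18 N on the drawer), and leave the dish, the coasters and the rum bottle where they are.

Things in the scene. Friction and masses are not known exactly. Their poses are not given: they have to be found in the camera images.
- caddy: Dark wooden caddy, fixed: carcass 135 mm deep (x), 140 wide (y), 104 high, open at the front. Origin: centre of its underside; its -x axis points out of the front, the way the drawer comes out. Press along its +x.
- drawer (a joint): Drawer travel in m along the caddy's -x: 0 to 0.002 latched, 0.09 fully out, negative when pressed in past latched. A spring drives it out (4 N shut, 3 N out, about 0.8 s). Latched, it cannot be pulled out. To free: press in (yields at about 5 N, runs freely) to a firm springy stop (about 6 N/mm), back away, it follows and comes out. To relatch: push from fully out to the same stop, back away.
- drawer_front (a point): Centre of the drawer's front face, moving with it, 55 mm above the sideboard: wooden block 112 mm wide, 8 to 92 mm above the sideboard, 30 thick, 38 mm proud of the carcass when latched. Axes as the caddy's. A finger pointing down in front of it, tip 35 to 60 mm above the sideboard, has room to press it to the stop.
- drawer_in (a point): Centre of the drawer's inner floor, moving with it, 20 mm above the sideboard, 77.5 mm behind the front face. Compartment 95 mm (x) by 100 (y); side and back walls reach 48 mm, the front block 92 mm above the sideboard. Fully out, all of it is clear of the carcass, open above. The carcass leaves 74 mm of height over this floor. Axes as the caddy's.
- jigger_center (a point): Centre, half-way up, of the steel jigger standing upright on the sideboard, to the left or right: 66 mm high, a cup 40 mm across below (0 to 33 mm), a neck, a narrower cup 33 to 34 mm across above (39 to 66 mm; grasp it here, about 20 mm above this point). About 0.14 kg.
- jigger: The same jigger; origin at the centre of its underside, z along its axis.
- dish: Green dish, 110 mm across, 32 mm high, on the side opposite the jigger. Leave alone. Origin: centre of its underside.
- coasters: Stack of round cork coasters, 94 mm across, 20 mm high, leave alone. Origin: centre of its underside.
- rum: Sealed dark rum bottle, 72 mm across, 250 mm high, on the lower tier (50 mm high) of the acrylic riser at the far right (-y), leave alone. Origin: centre of its underside.
- latch (a point): Where the hidden latch holds the drawer, low inside the caddy, 90 mm behind the carcass front. Its stop is felt with the drawer 8 to 31 mm beyond latched, different each time, not visible (when relatching 1.5 mm earlier than when freeing). The latch changes over only in the last 2 to 3 mm before the stop: 8 to 12 N on the front is right, 6 N can come before the stop (then nothing changes), over 18 N a fault.
Mind the look-alikes: they are no part of the job. Of the things like the jigger, leave any that is yellow; of the rest the smaller one is meant. Several things look just like the caddy: the one meant starts farthest to the robot's right.

How it is judged:
On the way, in this order (a step that is already met when the one before it is completed fails the run):
1. the drawer has been freed and has sprung out (value of joint drawer above 0.08 m), for 0.2 s.
2. the jigger stands upright in the open drawer, let go (value of joint drawer above 0.03 m and x of jigger in the frame of drawer_in between -0.045 and 0.045 m and y of jigger in the frame of drawer_in between -0.045 and 0.045 m and z of jigger in the frame of drawer_in below 0.008 m and angle between jigger's own z axis and vertical below 0.15 rad and contact force between the fingers and jigger below 0.1 N), for 0.2 s.
At the end, for the whole second after the job is handed in: The drawer is latched shut (within 5 mm of its latched position) and stays so by itself; the jigger stands upright (within 0.15 rad) on the floor of the drawer's compartment, at rest (value of joint drawer between -0.005 and 0.005 m and velocity of joint drawer below 0.01 m/s and x of jigger in the frame of drawer_in between -0.045 and 0.045 m and y of jigger in the frame of drawer_in between -0.045 and 0.045 m and z of jigger in the frame of drawer_in below 0.008 m and angle between jigger's own z axis and vertical below 0.15 rad and linear speed of jigger below 0.02 m/s); the robot touches nothing.
It fails at once if the drawer is pressed with more than 18 N (contact force between any of the fingers, the arm and drawer above 18 N).
It fails at once if the dish, coasters or rum bottle are disturbed (moved over 20 mm) (distance of any of dish, coasters, rum from where it was at the start of the episode above 0.02 m).
It also fails if it takes over 72 s, if anything falls off the work surface, if the arm or the gripper's body presses on something with over 40 N, if the wrist force passes 120 N, or if a joint passes its speed limit or range.

### The arm

A 6-joint arm with a two-finger parallel gripper is mounted at the origin on the work surface. World frame = base frame: x ahead of the robot, y to its left, z up, the work surface at z = 0. Lengths are in m, angles in rad, forces in N, time in s.
With the tool pointing down it reaches from about 0.325 to 0.75 m from the base axis. Payload 7.6 kg.
Tool frame: the origin (TCP) lies midway between the tips of the shut fingers; the grasp point (between the pads) lies 19 mm behind it; y points along the fingers, z is the direction in which the jaws open and shut, and the axes are right-handed (so a half turn about y gives the same grasp; the last joint's range is limited). The gripper opens to 85 mm and grips with 20 to 120 N. Pads are 22 mm wide; open, the fingers measure 114 mm over their backs; the gripper's body (76 mm by 85 mm) begins 54 mm behind the grasp point. The pads swing forward as they close: fully open they stand 13 mm farther back than shut.
Start: joints at [-1.239, 0.052, 1.401, -0, 1.689, -0.07], TCP at [0.205, -0.483, 0.231] pointing down, gripper open.
Joint ranges: [-2.9, 2.9], [-0.91, 2.17], [0.12, 2.37], [-1.06, 4.2], [0.26, 2.73], [-2.93, 2.93]. Speed limits (rad/s): [2.57, 2.57, 3.01, 3.14, 3.14, 3.14].

### API

Orientations are given as a unit quaternion [x, y, z, w].
In Python, from workcell import robot gives the robot as it stands.
- The arm moves only by the shell command python3 -m jog 'ROWS' [OPENING] [FORCE]. ROWS is JSON, a list of rows, each a list of 6 numbers: the shift along the world's x, y, z in units of 0.025 m (1.0 is 0.025 m), then the turn, a rotation vector about the world's x, y, z in units of 0.1 rad (1.0 is 0.1 rad). In form: [[x, y, z, rx, ry, rz], ...]. A call has 1 to 20 rows; each row shifts and turns the commanded pose from where the row before left it; what a row does not reach is not made up. A row lasts 1/12 s, in which the tool goes at most 41.7 mm and 7.16 degrees, less where a joint would pass 70% of its speed; a pose out of reach is approached as far as the arm can. A call with a number of a shift or a turn outside -1 to 1 is refused whole. A call with a gripper value outside its range is refused whole. OPENING is the opening in per cent of the stroke, from 0 (shut) to 100 (fully open), set as the call begins (- or left out, the last holds). The fingers move at their own pace and stop on an object; FORCE is the grip in N (left out, the last holds). Time passes only in rows, so rows that do not move let the fingers close. It gives the time, the measured TCP pose, the force and the opening at its end, in the units of the state.
- robot.read_state(): the state, without advancing time (a new reading comes with each control period).
- robot.get_image(name): name is "scene" or "top"; returns (picture, depth): 480x640x3 uint8, blue, green, red; 480x640 float32, m along the optical axis (not along the pixel's ray), 0 where there is no reading.
- robot.camera_model(name): a dict with "fovy" (degrees; the focal length in pixels is half the picture's height over the tangent of half this angle, whatever the lens; pixels are square), "cx", "cy" (the principal point, pixels), "rvec" (rotation vector, rad) and "tvec" (3), from world to camera coordinates, as OpenCV has them. Camera axes: x right, y down, z forward; pixel columns grow to the right and rows downward; lengths in m; the calibration is good to about 2 mm. A picture is of the moment at which its call begins. camera_model takes no time and is no camera call.
- robot.job_done(): hands the job in, once; it reports no verdict.
Trained networks look in the newest picture that a camera, given by its name, has taken for a name from the list of things; names that differ only in an ending like _2 or _b are one class to them, and where a whole thing is asked for, a point or a joint stands for the part that bears it (a point fixed in the world has none). Each returns a list of dicts, best first, with "score" (0 to 1); they miss things now and then, are a little off and sometimes report something else, mostly with a low value. They report only what shows in the picture. A call takes as long as a camera call. They do not tell look-alikes from the thing itself.
- robot.regions_of(camera, name): "mask" (480x640 bool, what is visible of it) and "rect" ([centre column, centre row, width, height] in pixels, round what is visible of it).
The state is a dict: "clock": time; "qpos": joint angles; "joint_vel": joint speeds; "effort": joint torques, N m; "ee_pos": TCP position; "ee_rot": TCP orientation; "force": force on the tool from outside, world axes, zero at the start; "moment": the same for the moment, N m; "grip_width": finger opening in m.
Only numpy, scipy, OpenCV 4.12 (cv2) and the standard library are available. Lean on these libraries where they do the work, as an engineer would, in place of code of your own. Each camera call takes 0.05 s, during which the arm holds its last target. There are 200 camera calls.

## Working session

There is one attempt and no reset: what is moved stays moved. The work goes in short steps, Python scripts to look and compute and a shell command to move; the robot and the scene stay as the last step left them, time stands still between calls to the robot, and variables do not carry over. Pictures are saved under pics/ and viewed, about 8 in all and at most 12, crops included, and the job is handed in when it is done.

```bash
mkdir -p pics; cat > h.py <<'E'
import numpy as np, cv2
from workcell import robot
def cam(n):
    m=robot.camera_model(n); f=240/np.tan(np.radians(m["fovy"])/2)
    R=cv2.Rodrigues(np.array(m["rvec"],float))[0]; return f,m["cx"],m["cy"],R,np.array(m["tvec"],float).ravel(),m
def world(n,depth):
    f,cx,cy,R,t,_=cam(n); v,u=np.mgrid[:480,:640]
    P=np.stack([(u-cx)/f*depth,(v-cy)/f*depth,depth],-1)
    return (P-t)@R
E
python3 - <<'E'
from h import *
for n in("scene","top"):
    im,d=robot.get_image(n); cv2.imwrite(f"pics/{n}0.png",im); np.save(f"pics/{n}0.npy",d); W=world(n,d)
    print(n,cam(n)[5])
    for k in("jigger","drawer_front","caddy","dish","coasters","rum"):
        for r in robot.regions_of(n,k):
            m=r["mask"]&(d>0); p=W[m]
            if len(p): print(k,round(r["score"],2),np.round(r["rect"]),np.round(np.median(p,0),3),np.round(np.percentile(p,2,0),3),np.round(np.percentile(p,98,0),3))
print(robot.read_state())
E
```

```text
scene {'fovy': 51.28110208210382, 'cx': 323.1067795172992, 'cy': 248.47903723375518, 'rvec': array([ 1.85046251,  1.44899186, -0.6650284 ]), 'tvec': array([-0.12581978, -0.26596757,  2.0756616 ])}
top {'fovy': 48.900928539001235, 'cx': 321.1988397435676, 'cy': 235.87787041385482, 'rvec': array([ 2.11437187, -2.10569358,  0.23025204]), 'tvec': array([0.00613022, 0.55433157, 1.28491531])}
jigger 0.88 [451. 268.  29.  25.] [ 0.472 -0.313  0.09 ] [ 0.45  -0.341  0.003] [ 0.501 -0.295  0.099]
jigger 0.52 [463. 211.  18.  19.] [ 0.628 -0.348  0.063] [ 0.615 -0.368  0.01 ] [ 0.648 -0.335  0.072]
jigger 0.49 [460. 237.  17.  18.] [ 0.554 -0.351  0.063] [ 0.54  -0.371  0.01 ] [ 0.574 -0.338  0.073]
drawer_front 0.69 [103. 243.  54.  27.] [0.532 0.554 0.088] [0.518 0.505 0.016] [0.573 0.614 0.098]
drawer_front 0.57 [320. 228.  41.  23.] [0.562 0.014 0.09 ] [ 0.548 -0.037  0.018] [0.607 0.067 0.098]
drawer_front 0.57 [246. 358.  50.  14.] [0.251 0.187 0.092] [0.228 0.135 0.002] [0.27  0.244 0.098]
caddy 0.87 [106. 214.  72.  73.] [0.601 0.547 0.103] [0.519 0.49  0.01 ] [0.688 0.628 0.11 ]
caddy
[... 426 characters left out ...]
[ 0.435 -0.562  0.064] [ 0.498 -0.501  0.303]
{'clock': 0.7, 'qpos': array([-1.23932772e+00,  5.21622347e-02,  1.40068720e+00,  2.06830687e-05,
        1.68857772e+00, -7.02896661e-02]), 'joint_vel': array([ 0.00080841, -0.00061948,  0.0002143 , -0.00129288, -0.00045075,
        0.00051817]), 'effort': array([ 2.13460356e-03, -3.81452787e+01, -3.60253322e+01, -5.47845502e-06,
        1.77457168e-04,  1.21233029e-05]), 'ee_pos': array([ 0.20533563, -0.48321152,  0.23134958]), 'ee_rot': array([ 0.14107565, -0.69283071,  0.69294485, -0.14110529]), 'force': array([-0.53454217,  0.08672116,  0.45635729]), 'moment': array([ 0.00839361,  0.0338282 , -0.01487318]), 'grip_width': 0.08517374520562906}
```

```bash
python3 - <<'E'
from h import *
t=cv2.imread("pics/top0.png"); cv2.imwrite("pics/crop1.png",cv2.resize(t[150:310,280:500],(800,582),interpolation=cv2.INTER_CUBIC))
d=np.load("pics/scene0.npy");print((d>0).mean())
d=np.load("pics/top0.npy");W=world("top",d)
for v,u in((300,330),(300,420),(250,400),(230,270)):print(u,v,W[v,u].round(4))
E
```

```text
0.99626953125
330 300 [ 0.3968 -0.0152  0.0035]
420 300 [ 0.398  -0.2487  0.0006]
400 250 [ 0.5301 -0.2008 -0.0012]
270 230 [0.5815 0.1444 0.0051]
```

View pics/top0.png

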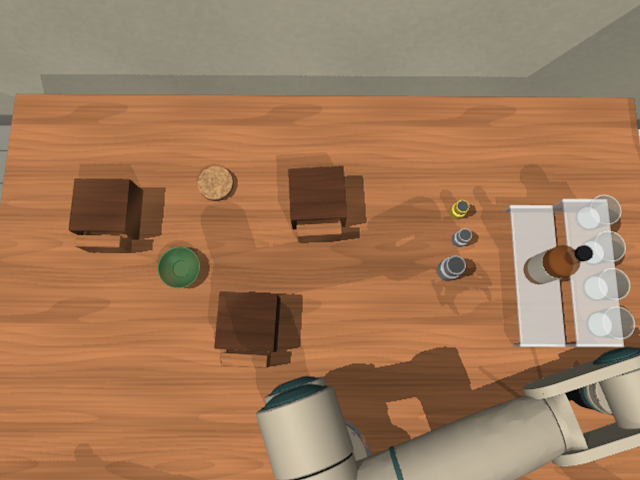

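View pics/scene0.png

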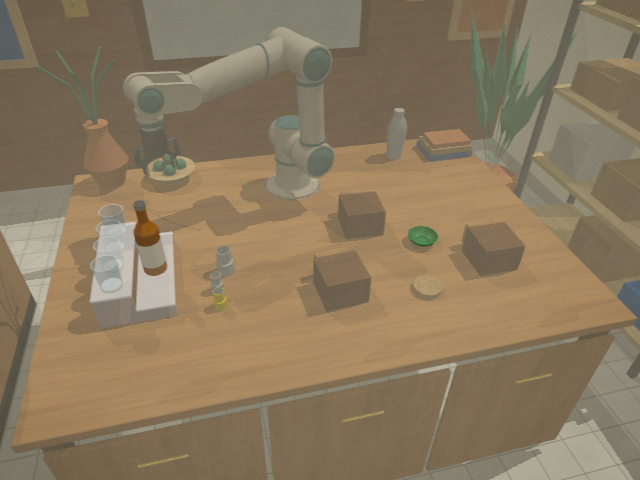

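View pics/crop1.png

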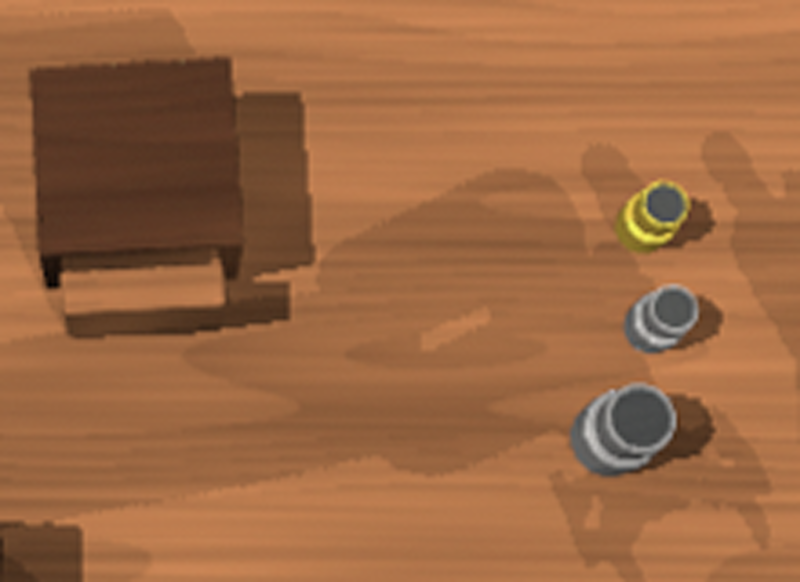

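Likely confusions for the jigger: yellow (461,209), small steel (463,237) and large steel (452,268). The small steel one is meant. There are caddies at (106,214), (246,328) and (318,202), and the last is rightmost (-y), so it is the one meant. The crop confirms both choices. Next I measure their poses.

```bash
cat > m.py <<'E'
from h import *
def boxfit(p): 
    (c,s,a)=cv2.minAreaRect((p[:,:2]*1000).astype(np.float32)); return np.round(c,1),np.round(s,1),round(a,2)
E
python3 - <<'E'
from m import *
im=cv2.imread("pics/top0.png")
d=np.load("pics/top0.npy");W=world("top",d)
x,y,z=W[...,0],W[...,1],W[...,2]
near=(x>.5)&(x<.75)&(y>-.08)&(y<.12)
vv,uu=np.mgrid[:480,:640]
roof=near&(z>.0985)&(z<.116)&(x>.57); fr=near&(z>.08)&(z<.0985)
roof=cv2.morphologyEx(roof.astype(np.uint8),cv2.MORPH_OPEN,np.ones((3,3)))>0
fr=cv2.morphologyEx((fr&(vv>222)).astype(np.uint8),cv2.MORPH_OPEN,np.ones((3,3)))>0
print("roof",boxfit(W[roof]),np.median(z[roof])); print("front",boxfit(W[fr]),np.median(z[fr]), np.median(W[fr],0))
tab=(abs(z)<.02)&(x>.4)&(x<.65)&(y>-.3)&(y<-.05);print("table z",np.median(z[tab]), "near roof table",np.median(z[(abs(z)<.02)&(x>.4)&(x<.52)&(y>-.08)&(y<.1)]))
# jigger
j=(abs(x-.555)<.032)&(abs(y+.353)<.035)
for lo,hi in((.055,.085),(.02,.05),(.06,.075)):
    q=W[j&(z>lo)&(z<hi)]; print(lo,hi,len(q),np.round(np.median(q,0),4),cv2.minEnclosingCircle((q[:,:2]*1000).astype(np.float32)))
# front-edge line of roof & sides
r=W[roof]
ys=np.arange(r[:,1].min()+.01,r[:,1].max()-.01,.006)
fx=[r[abs(r[:,1]-a)<.003][:,0].min() for a in ys]; bx=[r[abs(r[:,1]-a)<.003][:,0].max() for a in ys]
print("front edge",np.polyfit(ys,fx,1),"back",np.polyfit(ys,bx,1))
xs=np.arange(r[:,0].min()+.015,r[:,0].max()-.015,.006)
print("sides",np.polyfit(xs,[r[abs(r[:,0]-a)<.003][:,1].min() for a in xs],1),np.polyfit(xs,[r[abs(r[:,0]-a)<.003][:,1].max() for a in xs],1))
# rim by projection: image ellipse of the small jigger top
for k in("jigger",):
    pass
E
```

```text
roof (array([657.3,  19.3]), array([136.7, 139.8]), 3.39) 0.10557810435317568
front (array([565.6,  13.8]), array([ 31.2, 111.3]), 3.48) 0.09337707079381678 [0.56414874 0.01404368 0.09337707]
table z 0.0016307186994833388 near roof table 0.001483215863089566
0.055 0.085 154 [ 0.5581 -0.3547  0.0676] ((558.621337890625, -356.8123779296875), 17.24352264404297)
0.02 0.05 87 [ 0.5481 -0.3435  0.0344] ((558.0736694335938, -355.3370361328125), 19.876338958740234)
0.06 0.075 147 [ 0.5584 -0.355   0.0678] ((558.5863037109375, -356.87310791015625), 17.22014617919922)
front edge [-0.05384094  0.590688  ] back [-0.06057122  0.72489214]
sides [ 0.06282388 -0.09089207] [0.05460739 0.05231975]
```

```bash
python3 - <<'E'
from scipy.spatial.transform import Rotation as R
print(R.from_quat([0.14107565,-0.69283071,0.69294485,-0.14110529]).as_matrix().round(3))
E
```

```text
[[-0.92   0.     0.391]
 [-0.391 -0.    -0.92 ]
 [-0.    -1.     0.   ]]
```

```bash
python3 -m jog '[[0.59,0.985,0,0,0,0],[0.59,0.985,0,0,0,0],[0.59,0.985,0,0,0,0],[0.59,0.985,0,0,0,0],[0.59,0.985,0,0,0,0],[0.59,0.985,0,0,0,0],[0.59,0.985,0,0,0,0],[0.59,0.985,0,0,0,-0.6],[0.59,0.985,0,0,0,-0.6],[0.59,0.985,0,0,0,-0.6],[0.59,0.985,0,0,0,-0.6],[0.59,0.985,0,0,0,-0.6],[0.59,0.985,0,0,0,-0.42],[0.59,0.985,0,0,0,0],[0.59,0.985,0,0,0,0],[0.59,0.985,0,0,0,0],[0.59,0.985,0,0,0,0],[0.59,0.985,0,0,0,0],[0.59,0.985,0,0,0,0],[0.59,0.985,0,0,0,0]]' 0 40
```

```text
clock: 2.37
ee_pos: [0.5009, 0.0107, 0.2314]
ee_rot: [0.021, -0.707, 0.707, -0.021]
force: [0.6, 0.5, 1.0]
grip_width: -0.0
```

```bash
python3 -m jog '[[0,0,-0.9,0,0,0],[0,0,-0.9,0,0,0],[0,0,-0.9,0,0,0],[0,0,-0.9,0,0,0],[0,0,-0.9,0,0,0],[0,0,-0.9,0,0,0],[0,0,-0.9,0,0,0],[0,0,-0.9,0,0,0],[0.4,0.024,0,0,0,0],[0.4,0.024,0,0,0,0],[0.4,0.024,0,0,0,0],[0,0,0,0,0,0],[0,0,0,0,0,0]]'
```

```text
clock: 3.45
ee_pos: [0.5303, 0.0111, 0.0512]
ee_rot: [0.021, -0.707, 0.707, -0.021]
force: [-0.3, -0.3, -0.4]
grip_width: 0.0004
```

```bash
python3 -m jog '[[0.08,0.005,0,0,0,0],[0.08,0.005,0,0,0,0],[0.08,0.005,0,0,0,0],[0.08,0.005,0,0,0,0],[0.08,0.005,0,0,0,0],[0.08,0.005,0,0,0,0],[0.08,0.005,0,0,0,0],[0,0,0,0,0,0]]'
```

```text
clock: 4.12
ee_pos: [0.5441, 0.012, 0.0512]
ee_rot: [0.022, -0.707, 0.707, -0.021]
force: [-4.7, -0.3, 2.5]
grip_width: 0.0001
```

```bash
python3 -m jog '[[0.06,0.004,0,0,0,0],[0.06,0.004,0,0,0,0],[0,0,0,0,0,0]]'
```

```text
clock: 4.37
ee_pos: [0.5471, 0.0122, 0.0511]
ee_rot: [0.021, -0.707, 0.707, -0.021]
force: [-3.7, 0.1, 0.7]
grip_width: -0.0001
```

```bash
cat > ok.py <<'E'
import sys
from workcell import robot
s=robot.read_state(); f=s["force"]; h=-(f[0]*.998+f[1]*.059)
print(round(s["ee_pos"][0],4),round(h,1)); sys.exit(h>float(sys.argv[1]))
E
J="python3 -m jog"; O="python3 ok.py 6.5"
$J '[[0.04,0.002,0,0,0,0],[0,0,0,0,0,0]]' >/dev/null && $O && $J '[[0.04,0.002,0,0,0,0],[0,0,0,0,0,0]]' >/dev/null && $O && $J '[[0.04,0.002,0,0,0,0],[0,0,0,0,0,0]]' >/dev/null && $O && $J '[[0.04,0.002,0,0,0,0],[0,0,0,0,0,0]]' >/dev/null && $O && $J '[[0.04,0.002,0,0,0,0],[0,0,0,0,0,0]]' >/dev/null && $O && $J '[[0.04,0.002,0,0,0,0],[0,0,0,0,0,0]]' >/dev/null && $O && $J '[[0.04,0.002,0,0,0,0],[0,0,0,0,0,0]]' >/dev/null && $O && $J '[[0.04,0.002,0,0,0,0],[0,0,0,0,0,0]]' >/dev/null && $O
```

```text
0.5481 2.9False
```

```bash
sed -i 's/sys.exit(\(.*\))$/sys.exit(int(\1))/' ok.py
J="python3 -m jog"; O="python3 ok.py 6.8"
$J '[[0.04,0.002,0,0,0,0],[0,0,0,0,0,0]]' >/dev/null && $O && $J '[[0.04,0.002,0,0,0,0],[0,0,0,0,0,0]]' >/dev/null && $O && $J '[[0.04,0.002,0,0,0,0],[0,0,0,0,0,0]]' >/dev/null && $O && $J '[[0.04,0.002,0,0,0,0],[0,0,0,0,0,0]]' >/dev/null && $O && $J '[[0.04,0.002,0,0,0,0],[0,0,0,0,0,0]]' >/dev/null && $O && $J '[[0.04,0.002,0,0,0,0],[0,0,0,0,0,0]]' >/dev/null && $O && $J '[[0.04,0.002,0,0,0,0],[0,0,0,0,0,0]]' >/dev/null && $O && $J '[[0.04,0.002,0,0,0,0],[0,0,0,0,0,0]]' >/dev/null && $O
```

```text
0.5491 3.9
0.5502 3.1
0.5512 4.0
0.5522 4.1
0.5533 4.8
0.5543 3.6
0.5553 4.1
0.5563 4.3
```

```bash

J="python3 -m jog"; O="python3 ok.py 6.8"
$J '[[0.04,0.002,0,0,0,0],[0,0,0,0,0,0]]' >/dev/null && $O && $J '[[0.04,0.002,0,0,0,0],[0,0,0,0,0,0]]' >/dev/null && $O && $J '[[0.04,0.002,0,0,0,0],[0,0,0,0,0,0]]' >/dev/null && $O && $J '[[0.04,0.002,0,0,0,0],[0,0,0,0,0,0]]' >/dev/null && $O && $J '[[0.04,0.002,0,0,0,0],[0,0,0,0,0,0]]' >/dev/null && $O && $J '[[0.04,0.002,0,0,0,0],[0,0,0,0,0,0]]' >/dev/null && $O && $J '[[0.04,0.002,0,0,0,0],[0,0,0,0,0,0]]' >/dev/null && $O && $J '[[0.04,0.002,0,0,0,0],[0,0,0,0,0,0]]' >/dev/null && $O && $J '[[0.04,0.002,0,0,0,0],[0,0,0,0,0,0]]' >/dev/null && $O && $J '[[0.04,0.002,0,0,0,0],[0,0,0,0,0,0]]' >/dev/null && $O && $J '[[0.04,0.002,0,0,0,0],[0,0,0,0,0,0]]' >/dev/null && $O
```

```text
0.5573 3.9
0.5582 4.6
0.5592 5.1
0.5602 4.5
0.5612 4.2
0.5621 5.2
0.5627 8.4
```

```bash
python3 -m jog '[[0.016,0.001,0,0,0,0],[0,0,0,0,0,0]]' >/dev/null && python3 ok.py 9
```

```text
0.5629 9.1
```

```bash
python3 -m jog '[[-0.5,-0.03,0,0,0,0],[-1,-0.06,0,0,0,0],[-1,-0.06,0,0,0,0],[-1,-0.06,0,0,0,0],[-1,-0.06,0,0,0,0],[-1,-0.06,0,0,0,0],[-0.4,0,0,0,0,0],[0,0,1,0,0,0],[0,0,1,0,0,0],[0,0,1,0,0,0],[0,0,1,0,0,0],[0,0,1,0,0,0],[0,0,1,0,0,0]]' 100; python3 - <<'E'
from m import *
im,d=robot.get_image("top");cv2.imwrite("pics/top1.png",im[130:330,230:500]);np.save("pics/top1.npy",d);W=world("top",d)
p=W[(W[...,0]>.42)&(W[...,0]<.52)&(abs(W[...,1]-.01)<.07)&(W[...,2]>.08)&(W[...,2]<.1)]
print(len(p),len(p) and boxfit(p))
E
```

```text
clock: 8.28
ee_pos: [0.4171, 0.0047, 0.2037]
ee_rot: [0.02, -0.707, 0.707, -0.023]
force: [0.0, 0.4, -0.7]
grip_width: 0.0853
0 0
```

View pics/top1.png

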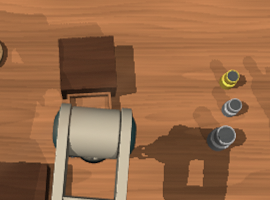

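```bash
python3 -m jog '[[0.354,-0.904,0,0,0,0],[0.354,-0.904,0,0,0,0],[0.354,-0.904,0,0,0,0],[0.354,-0.904,0,0,0,0],[0.354,-0.904,0,0,0,0],[0.354,-0.904,0,0,0,0],[0.354,-0.904,0,0,0,0],[0.354,-0.904,0,0,0,0],[0.354,-0.904,0,0,0,0],[0.354,-0.904,0,0,0,0],[0.354,-0.904,0,0,0,0],[0.354,-0.904,0,0,0,0],[0.354,-0.904,0,0,0,0],[0.354,-0.904,0,0,0,0],[0.354,-0.904,0,0,0,0],[0.354,-0.904,0,0,0,0],[0,0,0,0,0,0]]'; python3 - <<'E'
from m import *
im,d=robot.get_image("top");cv2.imwrite("pics/top2.png",cv2.resize(im[150:310,270:500],(690,480)));W=world("top",d)
near=(W[...,0]>.42)&(W[...,0]<.52)&(abs(W[...,1]-.01)<.07)
m=near&(W[...,2]>.08)&(W[...,2]<.1)
m=cv2.morphologyEx(m.astype(np.uint8),cv2.MORPH_OPEN,np.ones((3,3)))>0
p=W[m]
print(len(p),len(p) and boxfit(p))
E
```

```text
clock: 9.75
ee_pos: [0.5585, -0.3607, 0.2003]
ee_rot: [0.02, -0.706, 0.708, -0.021]
force: [-0.1, -0.1, -1.0]
grip_width: 0.0856
569 (array([477. ,   7.8]), array([ 30.8, 111.1]), 3.1)
```

View pics/top2.png

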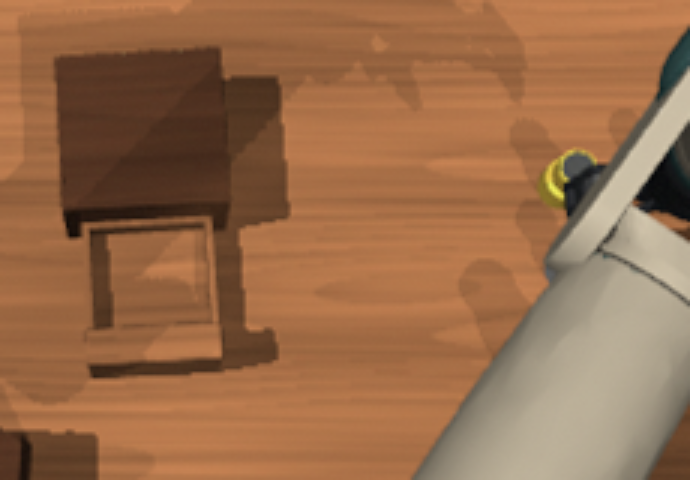

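The drawer is fully out, with its front block at (0.477, 0.008). Now I descend on the jigger.

```bash
python3 -m jog '[[0,0.15,-0.7,0,0,0],[0,0,-0.7,0,0,0],[0,0,-0.7,0,0,0],[0,0,-0.7,0,0,0],[0,0,-0.7,0,0,0],[0,0,-0.7,0,0,0],[0,0,-0.7,0,0,0],[0,0,-0.7,0,0,0],[0,0,-0.6,0,0,0],[0,0,-0.45,0,0,0],[0,0,0,0,0,0],[0,0,0,0,0,0]]'; python3 -m jog '[[0,0,0,0,0,0],[0,0,0,0,0,0],[0,0,0,0,0,0],[0,0,0,0,0,0],[0,0,0,0,0,0],[0,0,0,0,0,0],[0,0,0,0,0,0],[0,0,0,0,0,0],[0,0,0,0,0,0],[0,0,0,0,0,0]]' 0 30
```

```text
clock: 10.8
ee_pos: [0.558, -0.3528, 0.0353]
ee_rot: [0.021, -0.707, 0.707, -0.021]
force: [0.3, -0.5, 0.8]
grip_width: 0.0853
clock: 11.63
ee_pos: [0.5582, -0.3534, 0.0358]
ee_rot: [0.021, -0.706, 0.707, -0.021]
force: [-0.6, -0.5, 5.0]
grip_width: 0.0329
```

```bash
python3 -m jog '[[0,0,0.3,0,0,0],[0,0,0.6,0,0,0],[0,0,0.8,0,0,0],[0,0,0.8,0,0,0],[0,0,0.8,0,0,0],[0,0,0.8,0,0,0],[0,0,0.8,0,0,0],[0,0,0.6,0,0,0],[0,0,0,0,0,0]]'; python3 - <<'E'
from workcell import robot; import cv2
im,d=robot.get_image("scene");cv2.imwrite("pics/s1.png",cv2.resize(im[130:350,130:390],(650,550)))
E
```

```text
clock: 12.38
ee_pos: [0.5587, -0.3536, 0.1763]
ee_rot: [0.02, -0.706, 0.708, -0.023]
force: [-0.1, -1.4, 0.2]
grip_width: 0.0328
```

View pics/s1.png

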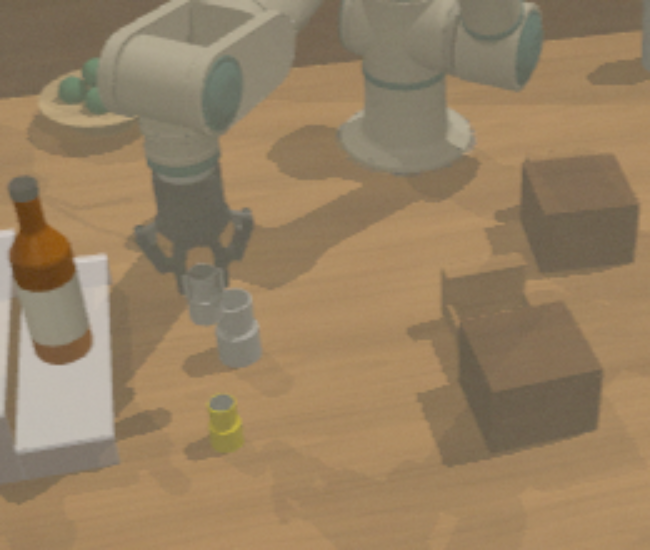

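The jigger is held upright in the gripper (crop pixel ~205,290). I carry it to above the drawer.

```bash
python3 -m jog '[[-0.05,0.4,0,0,0,0],[-0.05,0.9,0,0,0,0],[-0.05,0.95,0,0,0,0],[-0.05,0.95,0,0,0,0],[-0.05,0.95,0,0,0,0],[-0.05,0.95,0,0,0,0],[-0.05,0.95,0,0,0,0],[-0.05,0.95,0,0,0,0],[-0.05,0.95,0,0,0,0],[-0.05,0.95,0,0,0,0],[-0.05,0.95,0,0,0,0],[-0.05,0.95,0,0,0,0],[-0.05,0.95,0,0,0,0],[-0.05,0.95,0,0,0,0],[-0.05,0.95,0,0,0,0],[-0.05,0.9,0,0,0,0],[0,0.5,0,0,0,0],[0,0,0,0,0,0],[0,0,0,0,0,0]]'
```

```text
clock: 14.02
ee_pos: [0.5372, 0.0234, 0.1714]
ee_rot: [0.022, -0.707, 0.707, -0.021]
force: [-0.8, 0.7, -1.2]
grip_width: 0.0328
```

```bash
python3 -m jog '[[0.08,-0.25,0,0,0,0],[0,-0.23,-0.3,0,0,0],[0,0,-0.6,0,0,0],[0,0,-0.7,0,0,0],[0,0,-0.7,0,0,0],[0,0,-0.7,0,0,0],[0,0,-0.6,0,0,0],[0,0,-0.5,0,0,0],[0,0,-0.3,0,0,0],[0,0,0,0,0,0],[0,0,0,0,0,0],[0,0,0,0,0,0]]'
```

```text
clock: 15.02
ee_pos: [0.5405, 0.0109, 0.0636]
ee_rot: [0.02, -0.707, 0.707, -0.022]
force: [-0.1, -0.1, -1.9]
grip_width: 0.0332
```

```bash
python3 -m jog '[[0,0,-0.12,0,0,0],[0,0,-0.1,0,0,0],[0,0,0,0,0,0],[0,0,0,0,0,0]]'; python3 -m jog '[[0,0,-0.04,0,0,0],[0,0,0,0,0,0]]';python3 -m jog '[[0,0,-0.04,0,0,0],[0,0,0,0,0,0]]'
```

```text
clock: 15.35
ee_pos: [0.5398, 0.0112, 0.0571]
ee_rot: [0.021, -0.707, 0.707, -0.021]
force: [0.2, -0.7, -1.8]
grip_width: 0.0328
clock: 15.52
ee_pos: [0.5398, 0.0112, 0.056]
ee_rot: [0.021, -0.707, 0.707, -0.021]
force: [-1.0, 0.4, -2.0]
grip_width: 0.0327
clock: 15.68
ee_pos: [0.5402, 0.0111, 0.0558]
ee_rot: [0.021, -0.707, 0.707, -0.022]
force: [-1.2, -0.4, 2.4]
grip_width: 0.0327
```

```bash
python3 -m jog '[[0,0,0,0,0,0],[0,0,0,0,0,0],[0,0,0,0,0,0],[0,0,0,0,0,0],[0,0,0,0,0,0],[0,0,0,0,0,0],[0,0,0,0,0,0]]' 75; python3 -m jog '[[0,0,0.4,0,0,0],[0,0,0.8,0,0,0],[0,0,1,0,0,0],[0,0,1,0,0,0],[0,0,1,0,0,0],[0,0,1,0,0,0],[-0.8,-0.05,0.5,0,0,0],[-1,-0.06,0,0,0,0],[-1,-0.06,0,0,0,0],[-1,-0.06,0,0,0,0],[-1,-0.06,0,0,0,0]]' 0;  python3 - <<'E'
from m import *
im,d=robot.get_image("scene");cv2.imwrite("pics/s2.png",cv2.resize(im[200:330,270:400],(520,520)))
im,d=robot.get_image("top");cv2.imwrite("pics/top3.png",cv2.resize(im[150:310,270:500],(690,480)));W=world("top",d)
p=W[(abs(W[...,0]-.54)<.04)&(abs(W[...,1]-.011)<.035)&(W[...,2]>.075)&(W[...,2]<.1)]
print(len(p),len(p) and (np.median(p,0),cv2.minEnclosingCircle((p[:,:2]*1000).astype(np.float32))))
E
```

```text
clock: 16.27
ee_pos: [0.5398, 0.0112, 0.055]
ee_rot: [0.021, -0.707, 0.707, -0.021]
force: [-0.4, 0.4, -0.3]
grip_width: 0.064
clock: 17.18
ee_pos: [0.4187, 0.0039, 0.1983]
ee_rot: [0.021, -0.707, 0.707, -0.022]
force: [0.4, -0.4, 0.9]
grip_width: 0.0001
46 (array([0.55012597, 0.00651539, 0.08786191]), ((548.3475341796875, 7.745711326599121), 13.976398468017578))
```

View pics/top3.png

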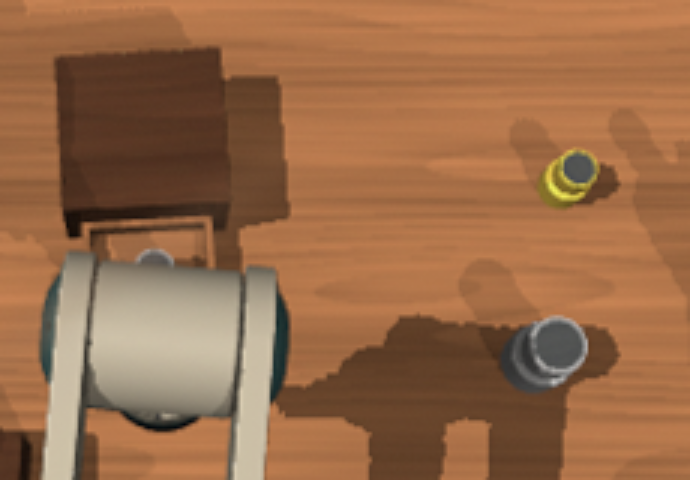

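Jigger's top reads 0.088 m (0.086 expected), so it stands on the drawer floor. Next I lower the finger in front and push the drawer shut.

```bash
python3 -m jog '[[-0.1,0,-0.8,0,0,0],[0,0,-0.85,0,0,0],[0,0,-0.85,0,0,0],[0,0,-0.85,0,0,0],[0,0,-0.85,0,0,0],[0,0,-0.85,0,0,0],[0,0,-0.8,0,0,0],[0,0,0,0,0,0],[0.3,0.02,0,0,0,0],[0.3,0.02,0,0,0,0],[0.2,0.01,0,0,0,0],[0.12,0.007,0,0,0,0],[0.1,0.006,0,0,0,0],[0.1,0.006,0,0,0,0],[0.1,0.006,0,0,0,0],[0.1,0.006,0,0,0,0],[0.1,0.006,0,0,0,0],[0,0,0,0,0,0]]'
```

```text
clock: 18.78
ee_pos: [0.4528, 0.0061, 0.0512]
ee_rot: [0.021, -0.707, 0.707, -0.021]
force: [-1.0, -0.5, 0.6]
grip_width: -0.0002
```

```bash
python3 -m jog '[[0.08,0.005,0,0,0,0],[0.1,0.006,0,0,0,0],[0.1,0.006,0,0,0,0],[0.1,0.006,0,0,0,0],[0.1,0.006,0,0,0,0],[0.1,0.006,0,0,0,0],[0.1,0.006,0,0,0,0],[0.1,0.006,0,0,0,0],[0.1,0.006,0,0,0,0],[0.1,0.006,0,0,0,0],[0.1,0.006,0,0,0,0],[0.1,0.006,0,0,0,0]]'; python3 ok.py 8 && python3 -m jog '[[0.1,0.006,0,0,0,0],[0.1,0.006,0,0,0,0],[0.1,0.006,0,0,0,0],[0.1,0.006,0,0,0,0],[0.1,0.006,0,0,0,0],[0.1,0.006,0,0,0,0],[0.1,0.006,0,0,0,0],[0.1,0.006,0,0,0,0],[0.1,0.006,0,0,0,0],[0.1,0.006,0,0,0,0],[0.1,0.006,0,0,0,0],[0.1,0.006,0,0,0,0]]'; python3 ok.py 8
```

```text
clock: 19.78
ee_pos: [0.4824, 0.0079, 0.0511]
ee_rot: [-0.021, 0.707, -0.707, 0.021]
force: [-5.4, 0.1, -1.7]
grip_width: -0.0001
0.4824 5.4
clock: 20.78
ee_pos: [0.5125, 0.0096, 0.0513]
ee_rot: [0.021, -0.707, 0.707, -0.021]
force: [-5.2, 0.8, -1.2]
grip_width: -0.0001
0.5125 5.2
```

```bash
python3 -m jog '[[0.1,0.006,0,0,0,0],[0.1,0.006,0,0,0,0],[0.1,0.006,0,0,0,0],[0.1,0.006,0,0,0,0],[0.1,0.006,0,0,0,0],[0.1,0.006,0,0,0,0],[0.1,0.006,0,0,0,0],[0.1,0.006,0,0,0,0],[0.1,0.006,0,0,0,0],[0.1,0.006,0,0,0,0],[0.1,0.006,0,0,0,0],[0.1,0.006,0,0,0,0],[0.1,0.006,0,0,0,0],[0.08,0.005,0,0,0,0],[0.06,0.004,0,0,0,0],[0,0,0,0,0,0]]'; J="python3 -m jog"; O="python3 ok.py 7"
$O && $J '[[0.04,0.002,0,0,0,0],[0,0,0,0,0,0]]' >/dev/null && $O && $J '[[0.04,0.002,0,0,0,0],[0,0,0,0,0,0]]' >/dev/null && $O && $J '[[0.04,0.002,0,0,0,0],[0,0,0,0,0,0]]' >/dev/null && $O && $J '[[0.04,0.002,0,0,0,0],[0,0,0,0,0,0]]' >/dev/null && $O && $J '[[0.04,0.002,0,0,0,0],[0,0,0,0,0,0]]' >/dev/null && $O && $J '[[0.04,0.002,0,0,0,0],[0,0,0,0,0,0]]' >/dev/null && $O && $J '[[0.04,0.002,0,0,0,0],[0,0,0,0,0,0]]' >/dev/null && $O && $J '[[0.04,0.002,0,0,0,0],[0,0,0,0,0,0]]' >/dev/null && $O && $J '[[0.04,0.002,0,0,0,0],[0,0,0,0,0,0]]' >/dev/null && $O && $J '[[0.04,0.002,0,0,0,0],[0,0,0,0,0,0]]' >/dev/null && $O
```

```text
clock: 22.12
ee_pos: [0.5488, 0.0118, 0.0514]
ee_rot: [0.021, -0.707, 0.707, -0.021]
force: [-4.0, -0.3, -1.6]
grip_width: 0.0
0.5488 4.0
0.5496 3.9
0.5505 3.7
0.5515 3.0
0.5525 4.1
0.5535 4.4
0.5545 4.2
0.5555 4.0
0.5565 5.0
0.5574 4.7
0.5584 4.9
```

```bash
J="python3 -m jog"; O="python3 ok.py 7.3"
$O && $J '[[0.04,0.002,0,0,0,0],[0,0,0,0,0,0]]' >/dev/null && $O && $J '[[0.04,0.002,0,0,0,0],[0,0,0,0,0,0]]' >/dev/null && $O && $J '[[0.02,0.001,0,0,0,0],[0,0,0,0,0,0]]' >/dev/null && $O && $J '[[0.02,0.001,0,0,0,0],[0,0,0,0,0,0]]' >/dev/null && $O && $J '[[0.02,0.001,0,0,0,0],[0,0,0,0,0,0]]' >/dev/null && $O
```

```text
0.5584 4.9
0.5594 5.4
0.5604 4.8
0.5607 5.9
0.561 6.6
0.5613 8.0
```

```bash
python3 -m jog '[[0.02,0.001,0,0,0,0],[0,0,0,0,0,0]]' >/dev/null; python3 ok.py 9.5
```

```text
0.5616 10.4
```

```bash
python3 -m jog '[[-0.2,-0.012,0,0,0,0],[-0.2,-0.012,0,0,0,0],[-0.2,-0.012,0,0,0,0],[-0.2,-0.012,0,0,0,0],[-0.3,-0.02,0,0,0,0],[-0.5,-0.03,0,0,0,0],[-0.5,-0.03,0,0,0,0],[-1,-0.06,0,0,0,0],[-1,-0.06,0,0,0,0],[-1,-0.06,0,0,0,0],[-0.9,-0.05,0,0,0,0],[0,0,1,0,0,0],[0,0,1,0,0,0],[0,0,1,0,0,0],[0,0,1,0,0,0],[0,0,1,0,0,0],[0,0,1,0,0,0]]'; python3 -m jog '[[0,-1,0,0,0,0],[0,-1,0,0,0,0],[0,-1,0,0,0,0],[0,-1,0,0,0,0],[0,-1,0,0,0,0],[0,-1,0,0,0,0],[0,-1,0,0,0,0],[0,-1,0,0,0,0],[0,0,0,0,0,0]]'; python3 - <<'E'
from m import *
im,d=robot.get_image("top");cv2.imwrite("pics/top4.png",cv2.resize(im[150:310,270:500],(690,480)));W=world("top",d)
m=(W[...,0]>.42)&(W[...,0]<.584)&(abs(W[...,1]-.013)<.07)&(W[...,2]>.08)&(W[...,2]<.0985)
m=cv2.morphologyEx(m.astype(np.uint8),cv2.MORPH_OPEN,np.ones((3,3)))>0
print(m.sum(),boxfit(W[m]))
im,d=robot.get_image("scene");cv2.imwrite("pics/s3.png",cv2.resize(im[200:330,270:400],(520,520)))
E
```

```text
clock: 26.2
ee_pos: [0.4122, 0.0035, 0.203]
ee_rot: [0.02, -0.707, 0.707, -0.022]
force: [-0.3, -0.4, -0.0]
grip_width: 0.0003
clock: 26.95
ee_pos: [0.4119, -0.1997, 0.2014]
ee_rot: [0.02, -0.706, 0.708, -0.02]
force: [-0.6, 0.6, -0.2]
grip_width: -0.0001
532 (array([565.9,  13.9]), array([ 31.4, 111.2]), 3.59)
```

View pics/top4.png

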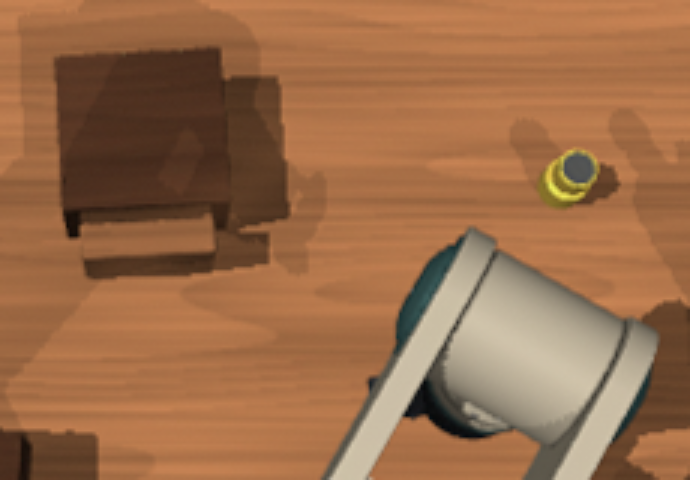

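The picture shows the drawer latched: its front block is at (0.566, 0.014), the same as at the start, and the arm is clear of everything. I'm handing the job in.

```bash
python3 -c "
from workcell import robot
print(robot.job_done())"
```

```text
the job is handed in; nothing more can be done
None
```

The jigger is put away in the rightmost caddy and the drawer is latched shut. I handed the job in shortly after 27 s on the robot's clock; no verdict was reported.

- **Freeing the drawer:** I pressed the front to the springy stop, with about 9 N felt at the wrist. It sprang out about 89 mm by the camera.
- **Placing the jigger:** I chose the small steel one, not the yellow or the larger one. It stood on the drawer floor after release, with its top measured at 0.088 m against 0.086 m expected.
- **Relatching:** I pushed the drawer back to the stop, about 10 N at the wrist. It settled within about 0.4 mm of its starting latched position.

**Checks:** No check failed, and the arm ended clear of everything. Two things were not confirmed:
- The jigger could not be seen once the drawer was shut.
- I did not re-measure the dish, coasters or rum bottle, but the arm's moves kept well away from them.

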